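# Eject a sunken tube with the rocker and move it to the stand

### The arm

A 6-joint arm with a two-finger parallel gripper is mounted at the origin on a cart in front of the work surface, level with it; the furniture and walls round the work are solid. World frame = base frame: x ahead of the robot, y to its left, z up, the work surface at z = 0. Lengths are in mm, angles in rad, forces in N, time in s.
With the tool pointing down it reaches from about 425 to 950 mm from the base axis. Payload 14.7 kg.
Tool frame: the origin (TCP) lies between the finger pads; the fingertips stand 14 mm ahead of it and the grasp point (between the pads) lies 5 mm behind it; z points along the fingers, y is the direction in which the jaws open and shut (so a half turn about z gives the same grasp; the last joint's range is limited). The gripper opens to 85 mm and grips with 20 to 120 N. Pads are 22 mm wide; open, the fingers measure 114 mm over their backs; the gripper's body (76 mm by 85 mm) begins 54 mm behind the grasp point. The pads swing forward as they close: fully open they stand 13 mm farther back than shut.
Start: joints at [1.189, 0.48, 1.596, -0, 1.065, -0.047], TCP at [213.553, 613.912, 245.297] pointing down, gripper open.
Joint ranges: [-2.75, 2.75], [-0.82, 2.05], [0.23, 2.67], [-1.56, 4.7], [0.09, 2.69], [-2.92, 2.92]. Speed limits (rad/s): [1.89, 1.89, 2.39, 3.01, 3.01, 3.01].

### API

Orientations are given as a rotation vector (axis times angle).
In Python, from station import sensors, imaging, ctrl, models gives the robot as it stands.
- The arm moves only by the tool servo_tool, never from a script. Its argument "commands" is a list of rows, each a list of 2 entries, a list of its own where there are three numbers: the shift along the tool's x, y, z each as a share of 500 mm, from -1 to 1, then the turn about the tool's z as a share of 180 degrees, from -1 to 1. In form: [[[dx, dy, dz], roll], ...]. A call has 1 to 12 rows; each row is the pose to reach, as a shift and turn from the pose commanded when the call began, along the tool's axes at that moment, turning the shorter way round; what a row does not reach only later rows make up. A row lasts 1/10 s, in which the tool goes at most 50 mm and 8.59 degrees, less where a joint would pass 70% of its speed; a pose out of reach is approached as far as the arm can. A call with a number of a shift or a turn outside -1 to 1 is refused whole. A call with a gripper value outside its range is refused whole. "gripper" is the finger opening in mm, from 0 to 85.4, set as the call begins (left out, the last holds). The fingers move at their own pace and stop on an object; "squeeze" is the grip in N (left out, the last holds). Time passes only in rows, so rows that repeat a pose let the fingers close. It gives the time, the measured TCP pose, the force and the opening at its end, in the units of the state.
- sensors.state(): the state, without advancing time (a new reading comes with each control period).
- imaging.get_image(name): name is "scene" or "top" or "wrist"; returns a dict with "img" (480x640x3 uint8, red, green, blue), "K" (3x3 intrinsics, pixels), "D" ([k1, k2, p1, p2, k3] as OpenCV has them; the pictures are not rectified), "world_from_camera" (4x4, takes a point from camera to world coordinates). Camera axes: x right, y up, looking along -z (the intrinsics and any distortion apply to the point x, -y, -z); pixel columns grow to the right and rows downward; lengths in mm; the calibration is good to about 2 mm. A picture is of the moment at which its call begins. There is no depth.
- ctrl.job_done(): hands the job in, once; it reports no verdict.
Trained networks look in the newest picture that a camera, given by its name, has taken for a name from the list of things; names that differ only in an ending like _2 or _b are one class to them, and where a whole thing is asked for, a point or a joint stands for the part that bears it (a point fixed in the world has none). Each returns a list of dicts, best first, with "conf" (0 to 1); they miss things now and then, are a little off and sometimes report something else, mostly with a low value. They report only what shows in the picture. A call takes as long as a camera call. They do not tell look-alikes from the thing itself.
- models.boxes_of(camera, thing): "xy" ([column, row] in pixels, amid what is visible of it).
- models.place_of(camera, thing): "xy" ([column, row] in pixels: a listed point, or the origin of a listed thing).
The state is a dict: "clock": time; "joints": joint angles; "qvel": joint speeds; "joint_torque": joint torques, N m; "eef_pos": TCP position; "tool_rot": TCP orientation; "contact_force": force on the tool from outside, world axes, zero at the start; "moment": the same for the moment, N m; "gripper_width": opening from 0.0 (shut) to 1.0 (fully open).
Only numpy, scipy, OpenCV 4.12 (cv2) and the standard library are available. Lean on these libraries where they do the work, as an engineer would, in place of code of your own. Each camera call takes 0.05 s, during which the arm holds its last target.

### The job

The three small tubes sit sunk in the blue-topped tube block. Press the red pad on the tail of its rocker down onto the stop, firmly but gently, and keep it pressed there for a moment so that the tubes rise; then take out the orange-capped tube and stand it fully down in any hole of the white tube stand. Leave the other two tubes in the block, and do not disturb the petri dish or the marker.

Things in the scene. Friction and masses are not known exactly. Their poses are not given: they have to be found in the camera images.
- tube_block: Fixed tube block with ejector, footprint 156 (x) by 100 (y) mm, 80 mm high; origin at the centre of its underside, below the rocker's pivot. +x points to the wells, -x to the rocker's tail with the red pad. The head (blue top at z = 80 mm) covers x = 30 to 80 mm; elsewhere there is a 6 mm base plate, and side cheeks at y = +-46 mm up to 41 mm high from x = -13 mm on.
- middle_well (a point): Centre of the mouth of the middle well, on the blue top (80 mm high). Three upright wells lie in a row along the block's y at -28, 0, +28 mm from here, 15 mm wide in the top 20 mm, 12 mm below. Sunk tubes have their cap tops 4 mm below the blue top and cannot be gripped; with the rocker fully pressed they rise by about 26 mm and the caps stand about 22 mm proud, and stay so.
- rocker: Steel seesaw lever, 5 mm thick, on a pivot along the block's y at 29 mm height (origin). Starts tilted 0.24 rad, tail up and nose (under the tubes) down; turns 0.48 rad until the tail is as far down and meets its stop. Its frame equals the block's at the start and turns with it. About 4 to 7 N on the smooth pad moves it; friction holds it where it is left. At the stop the force rises.
- rocker_tail (a point): Lever mid-plane under the red press pad (26 mm wide), 60 mm from the pivot; 43 mm above the worktop at first, 15 mm at the stop. The pad's top is 15 to 33 mm above this point along the lever's normal: locked thread, differs each time, not measured. Pad is sprung, 15 N per mm, on a rubber sleeve. Pressed home: fingers push with over 7 N for 0.3 s at the stop. Over 20 N damages it.
- tube_orange: Small screw-cap tube, ORANGE cap, clear tube; the one to move. 55 mm long, body 10 mm diameter (lower 41 mm), cap 12.4 mm diameter (upper 14 mm), 14 g. Origin at the centre of its bottom, z up along the tube. Starts upright in one of the three wells (which one varies), bottom about 21 mm above the worktop.
- tube_blue: Same tube with a BLUE cap, in another well; stays in the block.
- tube_maroon: Same tube with a dark MAROON cap, in another well; stays in the block.
- tube_stand: Fixed white tube stand, 44 (x) by 100 (y) by 32 (z) mm, origin at the centre of its underside. Three round upright holes 14 mm wide with chamfered mouths at y = -30, 0, +30 mm on its centre line, 26 mm deep (floor 6 mm above the worktop). All are empty.
- stand_hole0 (a point): Centre of the mouth of the stand's hole at y = -30 mm, 32 mm above the worktop.
- stand_hole1 (a point): Centre of the mouth of the middle hole, 32 mm above the worktop.
- stand_hole2 (a point): Centre of the mouth of the stand's hole at y = +30 mm, 32 mm above the worktop.
- petri_dish: Loose lidded petri dish, 66 mm diameter, 16 mm high, lying on the worktop; a bystander. Origin at the centre of its underside.
- black_marker: Loose black and white marker pen, 132 mm long, 12 mm thick, lying on the worktop; a bystander. Origin at the centre of its underside.
Things that resemble listed ones, but are neither listed nor needed, are in the scene too. What is shaped like the tube_stand but black or pink is not meant.

How it is judged:
By the outcome, as a careful person would: the job done as asked, in the order asked, and still so for the second after the job is handed in, with the robot touching nothing.
It also fails if it takes over 51 s, if anything falls off the work surface, if the arm or the gripper's body presses on something with over 40 N, if the wrist force passes 120 N, or if a joint passes its speed limit or range.

## Working session

There is one attempt and no reset: what is moved stays moved. The work goes in short steps, Python scripts to look and compute and a tool call to move; the robot and the scene stay as the last step left them, time stands still between calls to the robot, and variables do not carry over. Pictures are saved under pics/ and viewed, and the job is handed in when it is done.

Besides the shell and the picture viewer there is one more tool, called after "Request:" as name([rows], argument=value, ...), one row to a line, values as JSON. servo_tool: Moves the arm, as the interface text tells. Shift numbers are shares of 500 mm and turn numbers shares of 180 degrees, none past 1 either way. Its arguments: {"type":"object","properties":{"commands":{"type":"array"},"gripper":{"type":"number"},"squeeze":{"type":"number"}},"required":["commands"]}

```bash
mkdir -p pics; ls; cat > h.py <<'E'
import numpy as np, cv2
from station import sensors, imaging, ctrl, models
def snap(cam,name):
    d=imaging.get_image(cam); cv2.imwrite('pics/'+name,d['img'][:,:,::-1]); return d
def ray(d,px):
    K=np.array(d['K'],float);D=np.array(d['D'],float)
    u=cv2.undistortPoints(np.array([[px]],float),K,D)[0,0]
    T=np.array(d['world_from_camera']); v=T[:3,:3]@np.array([u[0],-u[1],-1.0]); return T[:3,3],v
def atz(d,px,z):
    o,v=ray(d,px); return o+v*(z-o[2])/v[2]
def proj(d,P):
    T=np.array(d['world_from_camera']); p=T[:3,:3].T@(np.array(P,float)-T[:3,3])
    q=np.array([[p[0],-p[1],-p[2]]])
    return cv2.projectPoints(q,np.zeros(3),np.zeros(3),np.array(d['K'],float),np.array(d['D'],float))[0][0,0]
def tri(obs):
    A=np.zeros((3,3));b=np.zeros(3)
    for d,px in obs:
        o,v=ray(d,px);v=v/np.linalg.norm(v);M=np.eye(3)-np.outer(v,v);A+=M;b+=M@o
    return np.linalg.solve(A,b)
E
python3 - <<'E'
from h import *
np.set_printoptions(precision=1,suppress=True)
s=sensors.state();print(s)
zs=dict(middle_well=80,rocker_tail=43,tube_block=0,tube_orange=21,tube_blue=21,tube_maroon=21,tube_stand=0,stand_hole0=32,stand_hole1=32,stand_hole2=32,petri_dish=0,black_marker=0)
for c in ['scene','top','wrist']:
    d=snap(c,c+'0.png')
    print(c,np.array(d['world_from_camera'])[:3,3])
    for n,z in zs.items():
        for r in models.place_of(c,n)[:3]:
            print(n,round(r['conf'],2),np.array(r['xy']),atz(d,r['xy'],z))
E
```

```text
pics
{'clock': 0.0, 'joints': array([ 1.2,  0.5,  1.6,  0. ,  1.1, -0. ]), 'qvel': array([ 0.,  0.,  0., -0., -0., -0.]), 'joint_torque': array([  0. , -95.1, -43. ,  -0. ,   0. ,  -0. ]), 'eef_pos': array([213.4, 613.5, 244.7]), 'tool_rot': array([-0.5, -3.1,  0. ]), 'contact_force': array([-0.8,  0.1,  0.4]), 'moment': array([-0.,  0.,  0.]), 'gripper_width': 1.0008802075918093}
scene [-319.  -573.5  862.5]
middle_well 0.92 [257.  207.7] [607.9  99.   80. ]
tube_block 0.89 [244.  246.8] [552.8 104.5   0. ]
tube_block 0.28 [245.4 236.3] [588.1 124.8   0. ]
tube_orange 0.71 [243.9 237.8] [559.5 107.5  21. ]
tube_orange 0.55 [362.6 313.9] [ 468.9 -243.    21. ]
tube_maroon 0.31 [246.2 244.3] [541.8  88.8  21. ]
tube_stand 0.96 [194.1 231.5] [542.4 245.4   0. ]
tube_stand 0.89 [364.4 311.8] [ 495.9 -235.3    0. ]
tube_stand 0.71 [488.7 303.2] [ 647.3 -457.     0. ]
stand_hole0 0.92 [348.  306.3] [ 463.8 -212.3   32. ]
stand_hole0 0.88 [207.7 217. ] [573.2 222.9  32. ]
stand_hole0 0.82 [487.1 290.3] [ 648.2 -446.9   32. ]
stand_hole1 0.92 [348.  306.3] [ 463.8 -212.3   32. ]
stand_hole1
[... 798 characters left out ...]
 0.69 [364.3 267.7] [ 482.2 -244.2    0. ]
stand_hole0 0.98 [439.  199.9] [ 663.5 -452.1   32. ]
stand_hole0 0.92 [365.5 270.4] [ 474.5 -244.6   32. ]
stand_hole0 0.9 [188.6 246.6] [548.7 236.   32. ]
stand_hole1 0.98 [439.  199.9] [ 663.5 -452.1   32. ]
stand_hole1 0.92 [365.5 270.4] [ 474.5 -244.6   32. ]
stand_hole1 0.9 [188.6 246.6] [548.7 236.   32. ]
stand_hole2 0.98 [439.  199.9] [ 663.5 -452.1   32. ]
stand_hole2 0.92 [365.5 270.4] [ 474.5 -244.6   32. ]
stand_hole2 0.9 [188.6 246.6] [548.7 236.   32. ]
petri_dish 0.59 [286.6 283. ] [444.3 -28.2   0. ]
petri_dish 0.34 [358.9 270.4] [ 475.1 -229.1    0. ]
black_marker 0.66 [316.1 208.2] [ 650.7 -113.9    0. ]
wrist [152.1 633.8 374.5]
```

```bash
python3 - <<'E'
import cv2
a=cv2.imread('pics/top0.png')[150:350,130:500];cv2.imwrite('pics/top0c.png',cv2.resize(a,None,fx=2.16,fy=2.16,interpolation=cv2.INTER_CUBIC))
E
```

```text
(no output)
```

View pics/scene0.png

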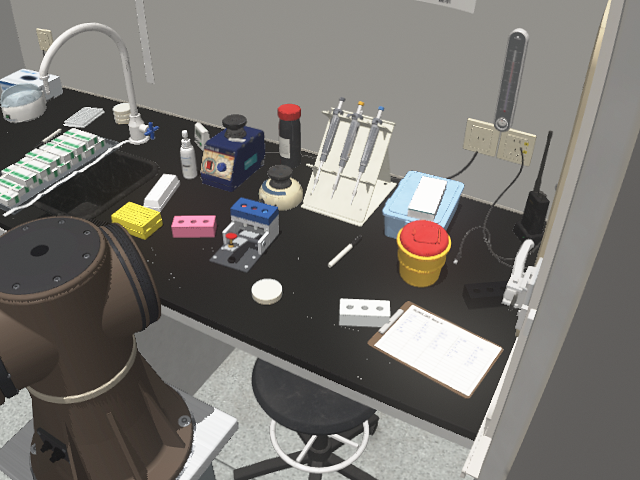

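View pics/top0c.png

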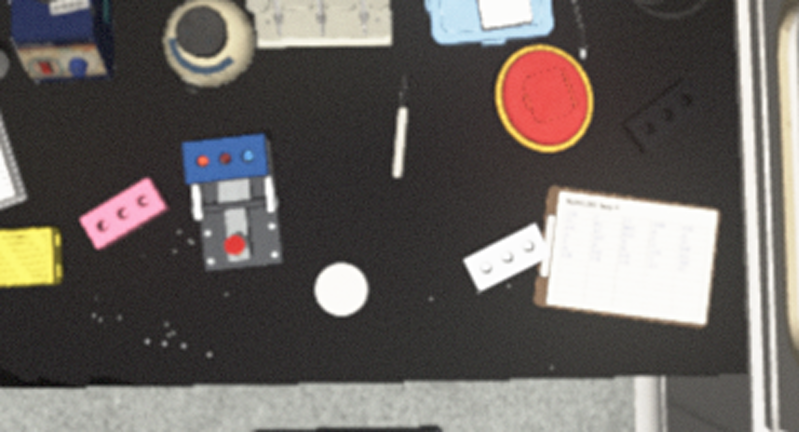

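```bash
cat >> h.py <<'E'
from scipy.spatial.transform import Rotation as Ro
np.set_printoptions(precision=4,suppress=True)
def plan(target,yaw=None):
    """target TCP; yaw: wanted direction of tool y (rad, mod pi)"""
    s=sensors.state();R=Ro.from_rotvec(s['tool_rot']).as_matrix()
    sh=R.T@(np.array(target,float)-s['eef_pos'])/500
    cur=np.arctan2(R[1,1],R[0,1]); out=[np.round(sh,4)]
    if yaw is not None:
        dy=(yaw-cur+np.pi/2)%np.pi-np.pi/2   # world-yaw turn; tool z down -> negative
        out.append(('roll',round(-dy/np.pi,4)))
    out.append(('ycur',round(cur,4),'pos',s['eef_pos'],'F',s['contact_force'],'g',round(85.4*s['gripper_width'],1),'t',s['clock'],'j',s['joints']))
    print(*out)
E
python3 - <<'E'
from h import *
s=sensors.state();R=Ro.from_rotvec(s['tool_rot']).as_matrix();print(R)
d=imaging.get_image('wrist');T=np.array(d['world_from_camera']);print(R.T@(T[:3,3]-s['eef_pos']));print(R.T@T[:3,:3]);print(d['K'])
plan([490,110,260],0.085)
E
```

```text
[[-0.9445  0.3286  0.    ]
 [ 0.3286  0.9445  0.    ]
 [-0.      0.     -1.    ]]
[  64.6344   -1.3891 -129.1576]
[[ 0.0001  0.9659  0.2589]
 [ 1.      0.0001 -0.0008]
 [-0.0008  0.2589 -0.9659]]
[[333.3569   0.     312.1499]
 [  0.     333.3569 239.8317]
 [  0.       0.       1.    ]]
[-0.8534 -0.7702 -0.0294] ('roll', np.float64(0.3664)) ('ycur', np.float64(1.236), 'pos', array([213.551 , 613.9126, 245.2944]), 'F', array([ 0.0409,  0.3857, -0.2173]), 'g', 85.3, 't', 2.0, 'j', array([ 1.1894,  0.4802,  1.5963,  0.    ,  1.0651, -0.0466]))
```

```bash
python3 - <<'E'
from h import *
plan([550,120,260],0.085)
E
```

```text
[-0.9601 -0.7118 -0.0294] ('roll', np.float64(0.3664)) ('ycur', np.float64(1.236), 'pos', array([213.551 , 613.9126, 245.2944]), 'F', array([ 0.0409,  0.3857, -0.2173]), 'g', 85.3, 't', 2.0, 'j', array([ 1.1894,  0.4802,  1.5963,  0.    ,  1.0651, -0.0466]))
```

Request:
servo_tool([
  [[-0.96,-0.712,-0.03],0.366],
  [[-0.96,-0.712,-0.03],0.366],
  [[-0.96,-0.712,-0.03],0.366],
  [[-0.96,-0.712,-0.03],0.366],
  [[-0.96,-0.712,-0.03],0.366],
  [[-0.96,-0.712,-0.03],0.366],
  [[-0.96,-0.712,-0.03],0.366],
  [[-0.96,-0.712,-0.03],0.366],
  [[-0.96,-0.712,-0.03],0.366],
  [[-0.96,-0.712,-0.03],0.366],
  [[-0.96,-0.712,-0.03],0.366],
  [[-0.96,-0.712,-0.03],0.366],
], gripper=0)

```text
clock: 3.2
eef_pos: [550.9, 117.9, 260.6]
tool_rot: [2.124, 2.314, 0.001]
contact_force: [0.5, 0.1, 0.5]
gripper_width: -0.001
```

```bash
python3 - <<'E'
from h import *
d=snap('wrist','w1.png');plan([550,120,260],0.085)
for n,z in dict(middle_well=80,rocker_tail=43,tube_orange=76,tube_block=0).items():
    for r in models.place_of('wrist',n)[:2]: print(n,r['conf'],r['xy'],atz(d,r['xy'],z))
E
```

```text
[ 0.0149 -0.0085  0.0016] ('roll', np.float64(-0.0002)) ('ycur', np.float64(0.0843), 'pos', array([554.8626, 112.943 , 260.8382]), 'F', array([ 5.0002, -7.0959,  0.2272]), 'g', 0.2, 't', 3.25, 'j', array([ 0.1487,  0.3459,  1.7759, -0.0027,  1.0169,  0.0659]))
middle_well 0.62 [365.8, 239.2] [604.3449 104.0752  80.    ]
rocker_tail 0.85 [256.5, 232.9] [493.7299  91.7541  43.    ]
rocker_tail 0.45 [308.7, 222.7] [548.5624 107.6458  43.    ]
tube_orange 0.63 [360.8, 202.7] [595.8471 138.205   76.    ]
tube_block 0.94 [311.1, 221.9] [551.7242  99.7211   0.    ]
```

View pics/w1.png

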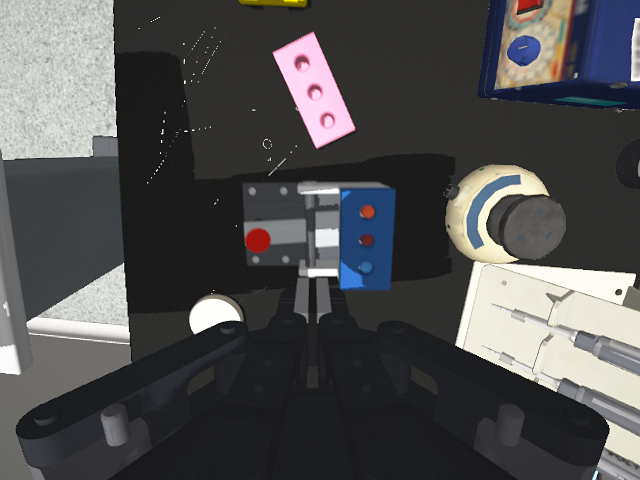

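```bash
python3 - <<'E'
from h import *
d=snap('wrist','w2.png');plan([550,120,260],0.085)
im=d['img'];hsv=cv2.cvtColor(im,cv2.COLOR_RGB2HSV).astype(int)
H,S,V=hsv[...,0],hsv[...,1],hsv[...,2]
def blob(m,box):
    x0,y0,x1,y1=box;k=np.zeros_like(m);k[y0:y1,x0:x1]=m[y0:y1,x0:x1]
    n,l,st,c=cv2.connectedComponentsWithStats(k.astype(np.uint8))
    i=1+np.argmax(st[1:,4]);return c[i],st[i],(l==i)
red=((H<6)|(H>172))&(S>150)&(V>90)
c,st,_=blob(red,(220,180,300,300));print('pad',c,st,[atz(d,c,z) for z in (58,67,76)])
org=((H<14))&(S>120)&(V>150)
c,st,_=blob(org,(335,180,400,300));print('orange',c,st,atz(d,c,76))
blu=(H>100)&(H<118)&(S>120)&(V>90)
c,st,m=blob(blu,(325,160,420,310));print('bluetop',c,st)
cnt=max(cv2.findContours(m.astype(np.uint8),0,2)[0],key=len);r=cv2.minAreaRect(cnt);b=cv2.boxPoints(r);print(b)
for p in b: print(atz(d,p,80))
a=im[150:320,220:420,::-1];cv2.imwrite('pics/w2c.png',cv2.resize(a,None,fx=4,fy=3.5,interpolation=cv2.INTER_CUBIC))
E
```

```text
[-0.0011  0.0012  0.0004] ('roll', np.float64(0.0004)) ('ycur', np.float64(0.0864), 'pos', array([549.358 , 120.4903, 260.1938]), 'F', array([0.0054, 0.3605, 0.3949]), 'g', 0.0, 't', 3.5, 'j', array([0.1619, 0.3428, 1.7825, 0.0003, 1.0168, 0.0753]))
pad [258.3249 241.348 ] [246 230  25  24 477] [array([496.7405,  88.9951,  58.    ]), array([498.0323,  91.5588,  67.    ]), array([499.3242,  94.1225,  76.    ])]
orange [368.8081 212.4747] [364 207  11  12  99] [603.0358 131.624   76.    ]
bluetop [366.9498 240.1472] [ 340  190   56  101 4838]
[[339.5006 289.9622]
 [341.0273 189.1974]
 [395.2573 190.019 ]
 [393.7306 290.7838]]
[583.1443  51.7104  80.    ]
[573.8739 151.7206  80.    ]
[624.1424 155.3945  80.    ]
[637.6893  55.3164  80.    ]
```

View pics/w2c.png

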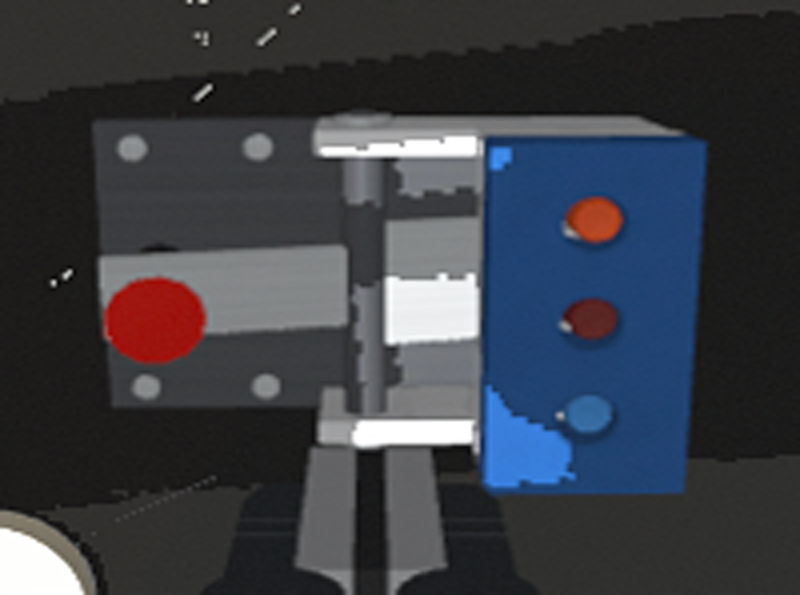

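```bash
python3 - <<'E'
from h import *
from scipy.optimize import least_squares
d=imaging.get_image('wrist')
pts=[((369,212.7),(55,28,76)),((367.5,241.2),(55,0,76)),((367,268.3),(55,-28,76)),
((341.2,189.1),(30,50,80)),((396.5,190.6),(80,50,80)),((391.2,290.6),(80,-50,80)),((341.2,290.6),(30,-50,80)),((243.2,184.9),(-76,50,6)),((248.2,266.3),(-76,-50,6))]
def W(p,b): c,s=np.cos(p[2]),np.sin(p[2]); return np.array([p[0]+c*b[0]-s*b[1],p[1]+s*b[0]+c*b[1],b[2]])
f=lambda p:np.concatenate([proj(d,W(p,b))-np.array(u) for u,b in pts])
r=least_squares(f,[553,105,0.085]);print(r.x,r.fun.reshape(-1,2))
p=r.x;print('orange',W(p,(55,28,0)),'mid',W(p,(55,0,0)))
# pad height: intersect pad ray with block plane y=0
o,v=ray(d,(258.3,241.3));n=np.array([-np.sin(p[2]),np.cos(p[2]),0]);t=((np.array([p[0],p[1],0])-o)@n)/(v@n);P=o+t*v
print('pad',P,'blockx',(P[:2]-p[:2])@[np.cos(p[2]),np.sin(p[2])])
print('start,end contact',W(p,(-53,0,0)),W(p,(-63,0,0)))
plan(np.r_[W(p,(-53,0,0))[:2],P[2]+14+25],p[2])
E
```

```text
[550.0097  98.6629   0.0978] [[-1.0051  0.1058]
 [-0.3994 -0.0691]
 [-0.7947 -0.0751]
 [ 1.2442  1.3112]
 [-0.2477 -0.6541]
 [-0.2854 -0.6911]
 [ 0.033  -0.0334]
 [ 0.7601 -0.7197]
 [ 0.9268  0.5764]]
orange [602.0114 131.9017   0.    ] mid [604.7466 104.0356   0.    ]
pad [498.4838  93.6054  72.1496] blockx -51.77345721913775
start,end contact [497.2631  93.4856   0.    ] [487.311   92.5088   0.    ]
[-0.0455 -0.1082  0.2983] ('roll', np.float64(-0.0034)) ('ycur', np.float64(0.0872), 'pos', array([549.2488, 120.863 , 260.2677]), 'F', array([-0.435 ,  0.5825, -0.6942]), 'g', -0.1, 't', 3.55, 'j', array([0.1626, 0.3426, 1.7825, 0.0002, 1.0168, 0.0753]))
```

Request:
servo_tool([
  [[-0.0455,-0.108,0.1],0],
  [[-0.0455,-0.108,0.2],-0.003],
  [[-0.0455,-0.108,0.298],-0.003],
  [[-0.0455,-0.108,0.298],-0.003],
  [[-0.0455,-0.108,0.298],-0.003],
  [[-0.0455,-0.108,0.298],-0.003],
])

```text
clock: 4.15
eef_pos: [498.2, 93.5, 111.9]
tool_rot: [2.111, 2.327, 0.0]
contact_force: [0.6, -0.3, 0.6]
gripper_width: 0.002
```

```bash
python3 - <<'E'
from h import *
d=snap('wrist','w3.png');plan([497.3,93.5,90],0.098)
E
```

```text
[ 0.0004 -0.0032  0.045 ] ('roll', np.float64(-0.0004)) ('ycur', np.float64(0.0967), 'pos', array([498.8651,  93.4619, 112.5212]), 'F', array([0.2993, 0.1284, 0.6685]), 'g', -0.3, 't', 4.2, 'j', array([0.1255, 0.4715, 2.0423, 0.    , 0.6261, 0.0287]))
```

View pics/w3.png

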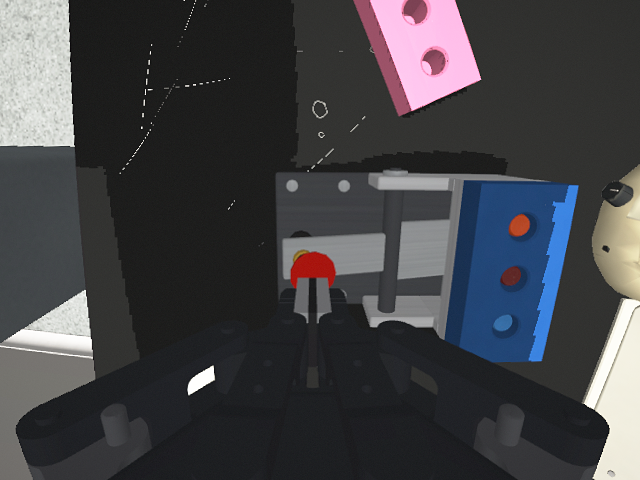

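Request:
servo_tool([
  [[0,0,0.016],0],
  [[0,0,0.03],0],
  [[0,0,0.04],0],
  [[0,0,0.046],0],
  [[0,-0.001,0.051],0],
  [[0,-0.003,0.055],0],
  [[0,-0.005,0.06],0],
  [[0,-0.007,0.064],0],
  [[0,-0.009,0.068],0],
  [[0,-0.011,0.072],0],
  [[0,-0.0125,0.076],0],
  [[0,-0.014,0.08],0],
])

```text
clock: 5.4
eef_pos: [490.9, 91.9, 71.3]
tool_rot: [-2.113, -2.325, 0.0]
contact_force: [-2.6, 0.0, 6.0]
gripper_width: -0.002
```

Request:
servo_tool([
  [[0,-0.001,0.002],0],
  [[0,-0.002,0.004],0],
  [[0,-0.003,0.006],0],
  [[0,-0.004,0.008],0],
  [[0,-0.005,0.01],0],
  [[0,-0.006,0.012],0],
  [[0,-0.006,0.014],0],
  [[0,-0.007,0.016],0],
])

```text
clock: 6.2
eef_pos: [487.5, 91.6, 63.4]
tool_rot: [-2.113, -2.325, 0.0]
contact_force: [-1.8, -0.4, 5.6]
gripper_width: -0.003
```

Request:
servo_tool([
  [[0,-0.0005,0.001],0],
  [[0,-0.001,0.002],0],
  [[0,-0.0015,0.003],0],
  [[0,-0.002,0.004],0],
])

```text
clock: 6.6
eef_pos: [486.7, 91.5, 61.4]
tool_rot: [2.113, 2.325, 0.0]
contact_force: [0.3, -0.5, 5.4]
gripper_width: -0.003
```

Request:
servo_tool([
  [[0,-0.0005,0.001],0],
  [[0,-0.001,0.002],0],
  [[0,-0.0015,0.003],0],
])

```text
clock: 6.9
eef_pos: [486.2, 91.5, 59.9]
tool_rot: [2.113, 2.325, 0.001]
contact_force: [-0.7, 0.4, 5.0]
gripper_width: -0.003
```

Request:
servo_tool([
  [[0,-0.0005,0.001],0],
  [[0,-0.001,0.002],0],
  [[0,-0.001,0.002],0],
])

```text
clock: 7.2
eef_pos: [486.1, 91.5, 59.1]
tool_rot: [2.112, 2.324, 0.002]
contact_force: [-0.3, -0.6, 8.2]
gripper_width: -0.004
```

Request:
servo_tool([
  [[0,0,0.0004],0],
  [[0,0,0.0004],0],
])

```text
clock: 7.4
eef_pos: [486.1, 91.5, 59.0]
tool_rot: [2.112, 2.324, 0.002]
contact_force: [-0.3, 0.8, 10.0]
gripper_width: -0.002
```

Request:
servo_tool([
  [[0,0,0.0006],0],
  [[0,0,0.0006],0],
])

```text
clock: 7.6
eef_pos: [486.1, 91.5, 58.8]
tool_rot: [2.112, 2.324, 0.002]
contact_force: [-0.9, -0.8, 12.8]
gripper_width: -0.0
```

Request:
servo_tool([
  [[0,0,0.0001],0],
  [[0,0,0.0001],0],
  [[0,0,0.0001],0],
  [[0,0,0.0001],0],
  [[0,0,0.0001],0],
  [[0,0,0.0001],0],
  [[0,0,0.0001],0],
  [[0,0,0.0001],0],
])

```text
clock: 8.4
eef_pos: [486.1, 91.4, 58.8]
tool_rot: [2.112, 2.324, 0.002]
contact_force: [-1.1, 0.2, 13.7]
gripper_width: -0.002
```

```bash
python3 - <<'E'
from h import *
d=snap('wrist','w4.png');plan([0,0,0])
E
```

```text
[-0.0895 -0.9855  0.116 ] ('ycur', np.float64(0.0954), 'pos', array([486.1608,  91.4669,  58.7831]), 'F', array([-0.5158, -0.0771, 12.5813]), 'g', 0.2, 't', 8.45, 'j', array([0.1247, 0.5546, 2.1013, 0.    , 0.4841, 0.0292]))
```

View pics/w4.png

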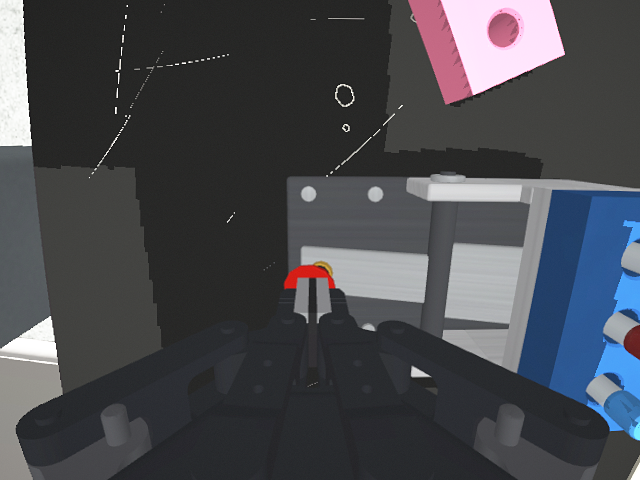

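Request:
servo_tool([
  [[0,0,-0.04],0],
  [[0,0,-0.12],0],
  [[0,0,-0.22],0],
  [[0.03,0.1,-0.3],0],
  [[0.059,0.184,-0.342],0],
  [[0.059,0.184,-0.342],0],
  [[0.059,0.184,-0.342],0],
  [[0.059,0.184,-0.342],0],
  [[0.059,0.184,-0.342],0],
], gripper=40)

```text
clock: 9.35
eef_pos: [572.7, 129.1, 228.3]
tool_rot: [-2.112, -2.324, 0.003]
contact_force: [-0.3, 0.2, 1.0]
gripper_width: 0.471
```

```bash
python3 - <<'E'
from h import *
d=snap('wrist','w5.png');plan([602,132,96],0.098)
im=d['img'];hsv=cv2.cvtColor(im,cv2.COLOR_RGB2HSV).astype(int)
H,S,V=hsv[...,0],hsv[...,1],hsv[...,2]
org=((H>4)&(H<14))&(S>150)&(V>120);org[:100]=0
n,l,st,c=cv2.connectedComponentsWithStats(org.astype(np.uint8))
for i in range(1,n):
    if st[i,4]>40: print(c[i],st[i],atz(d,c[i],102))
E
```

```text
[0.0003 0.0592 0.2647] ('roll', np.float64(-0.0009)) ('ycur', np.float64(0.0953), 'pos', array([572.7993, 129.084 , 228.3866]), 'F', array([0.0226, 1.2097, 0.4927]), 'g', 40.1, 't', 9.4, 'j', array([ 0.1701,  0.4114,  1.761 , -0.0001,  0.9713,  0.0748]))
[347.3476 233.508 ] [341 226  14  16 187] [600.1564 132.4162 102.    ]
```

View pics/w5.png

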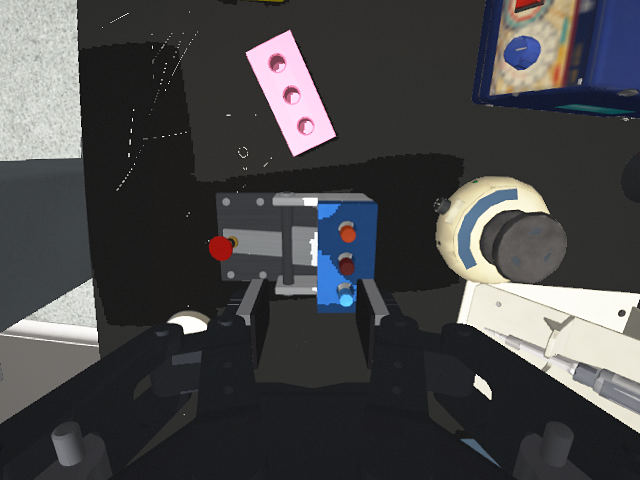

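Request:
servo_tool([
  [[0.0006,0.0575,0.05],-0.001],
  [[0.0006,0.0575,0.14],-0.001],
  [[0.0006,0.0575,0.2],-0.001],
  [[0.0006,0.0575,0.235],-0.001],
  [[0.0006,0.0575,0.235],-0.001],
  [[0.0006,0.0575,0.235],-0.001],
])

```text
clock: 10.0
eef_pos: [602.3, 132.4, 111.9]
tool_rot: [-2.109, -2.328, 0.001]
contact_force: [-0.1, -0.2, -0.0]
gripper_width: 0.469
```

```bash
python3 - <<'E'
from h import *
d=snap('wrist','w6.png');plan([601,132.2,96],0.098)
E
```

```text
[-0.0003 -0.004   0.0332] ('roll', np.float64(0.0002)) ('ycur', np.float64(0.0986), 'pos', array([602.9745, 132.5374, 112.6203]), 'F', array([-0.0197,  0.5632, -0.0778]), 'g', 40.2, 't', 10.05, 'j', array([ 0.1673,  0.5893,  1.7874, -0.    ,  0.7641,  0.0687]))
```

View pics/w6.png

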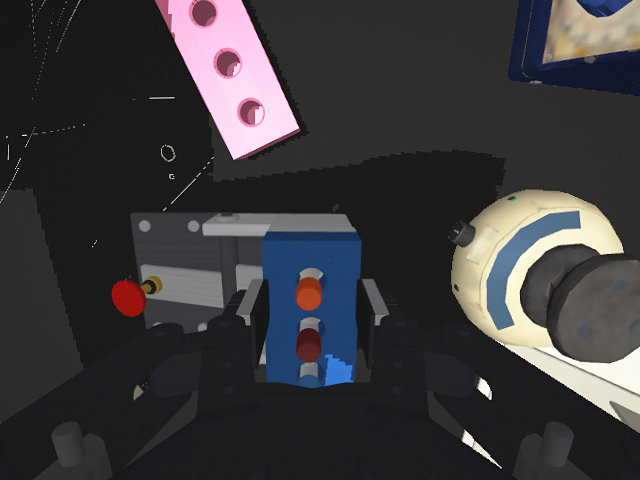

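```bash
python3 - <<'E'
from h import *
d=imaging.get_image('wrist');s=sensors.state();R=Ro.from_rotvec(s['tool_rot']).as_matrix();print(s['eef_pos'])
for q in [(0,0,9),(11,0,9),(-11,0,9),(11,-20,9),(11,20,9),(11,20,4),(-11,20,9)]: print(q,proj(d,s['eef_pos']+R@np.array(q)))
print(proj(d,[601,132.2,102]))
im=d['img'][220:400,200:420,::-1];cv2.imwrite('pics/w6c.png',cv2.resize(im,None,fx=3.5,fy=3.3))
E
```

```text
[603.2796 132.6445 113.0092]
(0, 0, 9) [312.6354 297.6038]
(11, 0, 9) [312.6479 274.6459]
(-11, 0, 9) [312.6233 319.6235]
(11, -20, 9) [267.2702 274.6066]
(11, 20, 9) [358.0232 274.6162]
(11, 20, 4) [359.5739 278.8186]
(-11, 20, 9) [356.2026 319.5541]
[307.5118 296.1756]
```

View pics/w6c.png

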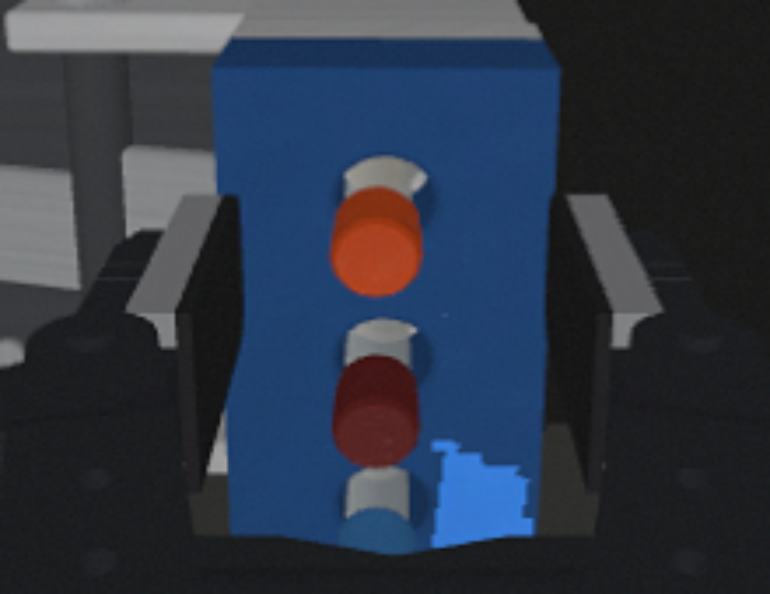

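Request:
servo_tool([
  [[0,-0.004,0.01],0],
  [[0,-0.004,0.022],0],
  [[0,-0.004,0.032],0],
  [[0,-0.004,0.032],0],
  [[0,-0.004,0.032],0],
])

```text
clock: 10.6
eef_pos: [600.7, 132.4, 95.5]
tool_rot: [-2.109, -2.328, 0.0]
contact_force: [0.8, 0.6, -0.2]
gripper_width: 0.468
```

Request:
servo_tool([
  [[0,0,0],0],
  [[0,0,0],0],
  [[0,0,0],0],
  [[0,0,0],0],
  [[0,0,0],0],
  [[0,0,0],0],
], gripper=0, squeeze=25)

```text
clock: 11.2
eef_pos: [600.9, 132.4, 95.9]
tool_rot: [2.109, 2.328, 0.0]
contact_force: [0.5, -0.9, 0.7]
gripper_width: 0.13
```

Request:
servo_tool([
  [[0,0,-0.02],0],
  [[0,0,-0.05],0],
  [[0,0,-0.09],0],
  [[0,0,-0.14],0],
  [[0,0,-0.2],0],
  [[0,0,-0.24],0],
  [[0,0,-0.24],0],
  [[0,0,-0.24],0],
])

```text
clock: 12.0
eef_pos: [600.9, 132.5, 217.0]
tool_rot: [2.108, 2.328, 0.002]
contact_force: [-0.2, 0.5, -0.6]
gripper_width: 0.131
```

```bash
python3 - <<'E'
from h import *
d=snap('wrist','w7.png');t=snap('top','t7.png')
for n in ['tube_stand','stand_hole1']:
    for r in models.place_of('top',n)[:3]: print(n,r['conf'],r['xy'],atz(t,r['xy'],0 if n[0]=='t' else 32))
a=t['img'][240:300,325:405,::-1];cv2.imwrite('pics/t7c.png',cv2.resize(a,None,fx=9,fy=9,interpolation=cv2.INTER_CUBIC))
plan([470,-200,260])
E
```

```text
tube_stand 0.71 [363.1, 267.2] [ 483.6816 -240.944     0.    ]
tube_stand 0.71 [186.4, 245.5] [553.6469 249.4106   0.    ]
tube_stand 0.61 [437.4, 203.1] [ 658.6805 -454.4071    0.    ]
stand_hole1 0.95 [429.3, 209.6] [ 637.1562 -424.2885   32.    ]
stand_hole1 0.95 [187.7, 247.4] [546.5657 238.5065  32.    ]
stand_hole1 0.94 [447.0, 192.9] [ 682.5089 -475.0527   32.    ]
[-0.6357 -0.3249 -0.0894] ('ycur', np.float64(0.0987), 'pos', array([600.2444, 132.3132, 215.0458]), 'F', array([ 0.2167, -0.2909, -1.0485]), 'g', 11.2, 't', 12.2, 'j', array([ 0.1677,  0.4625,  1.7111, -0.    ,  0.9694,  0.0689]))
```

View pics/w7.png

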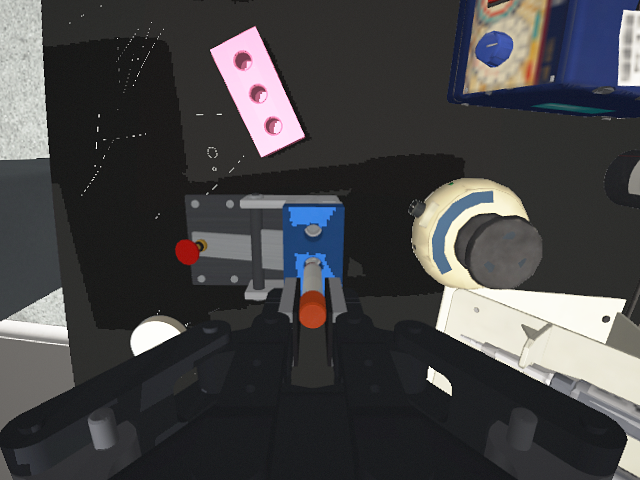

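View pics/t7c.png

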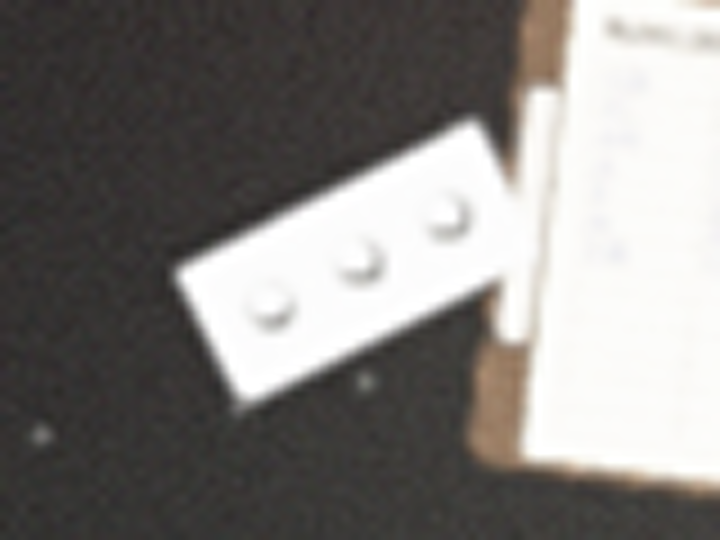

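Request:
servo_tool([
  [[-0.03,-0.012,-0.01],0],
  [[-0.1,-0.04,-0.028],0],
  [[-0.19,-0.075,-0.028],0],
  [[-0.28,-0.11,-0.028],0],
  [[-0.37,-0.147,-0.028],0],
  [[-0.46,-0.183,-0.028],0],
  [[-0.55,-0.218,-0.028],0],
  [[-0.64,-0.254,-0.028],0],
  [[-0.72,-0.286,-0.028],0],
  [[-0.78,-0.31,-0.028],0],
  [[-0.81,-0.322,-0.028],0],
  [[-0.816,-0.324,-0.028],0],
])

```text
clock: 13.4
eef_pos: [478.7, -291.2, 229.6]
tool_rot: [-2.112, -2.326, 0.0]
contact_force: [0.8, 1.1, -0.3]
gripper_width: 0.128
```

Request:
servo_tool([
  [[0,0,0],0],
  [[0,0,0],0],
  [[0,0,0],0],
])

```text
clock: 13.7
eef_pos: [480.1, -288.4, 229.8]
tool_rot: [-2.107, -2.33, -0.0]
contact_force: [-0.7, 0.4, 0.3]
gripper_width: 0.13
```

```bash
python3 - <<'E'
from h import *
d=snap('wrist','w8.png')
for n in ['stand_hole0','stand_hole2']:
    for r in models.place_of('wrist',n)[:4]: print(n,r['conf'],r['xy'],atz(d,r['xy'],32))
plan([470,-200,260])
E
```

```text
stand_hole0 0.96 [457.7, 393.5] [ 673.6698 -482.4768   32.    ]
stand_hole0 0.88 [313.4, 172.9] [ 477.1842 -245.0981   32.    ]
stand_hole0 0.83 [303.0, 143.5] [ 464.6165 -218.7478   32.    ]
stand_hole0 0.6 [325.1, 205.6] [ 491.9111 -275.6284   32.    ]
stand_hole2 0.96 [457.7, 393.5] [ 673.6698 -482.4768   32.    ]
stand_hole2 0.88 [313.4, 172.9] [ 477.1842 -245.0981   32.    ]
stand_hole2 0.83 [303.0, 143.5] [ 464.6165 -218.7478   32.    ]
stand_hole2 0.6 [325.1, 205.6] [ 491.9111 -275.6284   32.    ]
[ 0.1787 -0.0023 -0.0604] ('ycur', np.float64(0.0999), 'pos', array([ 480.0735, -288.8038,  229.7975]), 'F', array([ 0.0763, -0.2245, -0.2561]), 'g', 11.2, 't', 13.85, 'j', array([-0.5957,  0.3724,  1.8217,  0.    ,  0.9475, -0.6957]))
```

View pics/w8.png

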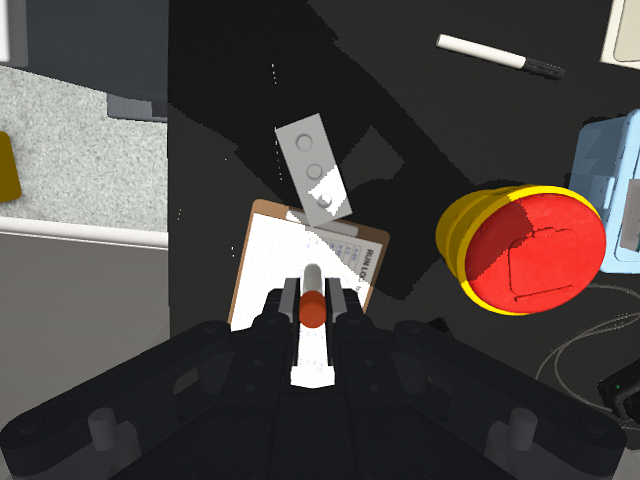

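```bash
python3 - <<'E'
from h import *
im=cv2.imread('pics/w8.png')[105:235,265:360]
cv2.imwrite('pics/w8c.png',cv2.resize(im,None,fx=4.5,fy=4.5,interpolation=cv2.INTER_CUBIC))
t=imaging.get_image('top')
for c in [(270,305),(361,262),(450,216)]: print(atz(t,(325+c[0]/9,240+c[1]/9),32))
E
```

```text
[ 465.6255 -215.7998   32.    ]
[ 477.9959 -243.5915   32.    ]
[ 491.2989 -270.8561   32.    ]
```

View pics/w8c.png

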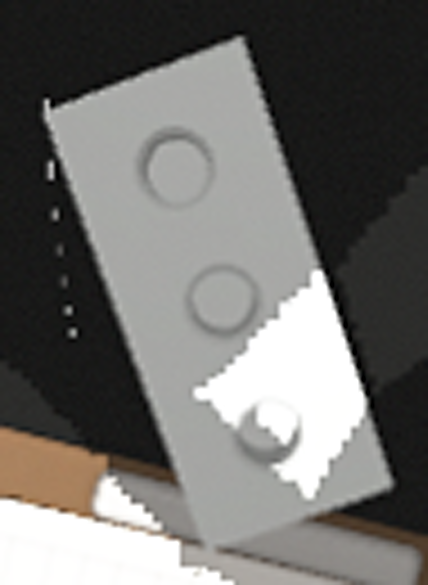

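```bash
python3 - <<'E'
from h import *
from scipy.optimize import least_squares
d=imaging.get_image('wrist')
C=lambda a,b:(265+a/4.5-.4,105+b/4.5-.4)
pts=[(C(176,168),(0,30,32)),(C(222,299),(0,0,32)),(C(268,432),(0,-30,32)),(C(47,108),(-22,50,32)),(C(245,38),(22,50,32)),(C(393,487),(22,-50,32)),(C(212,548),(-22,-50,32))]
def W(p,b): c,s=np.cos(p[2]),np.sin(p[2]); return np.array([p[0]+c*b[0]-s*b[1],p[1]+s*b[0]+c*b[1],b[2]])
f=lambda p:np.concatenate([proj(d,W(p,b))-np.array(u) for u,b in pts])
r=least_squares(f,[480,-242,0.45]);print(r.x,r.fun.reshape(-1,2))
for y in (30,0,-30): print(W(r.x,(0,y,32)))
p=W(r.x,(0,30,0))
plan([p[0],p[1],130],r.x[2])
# tube position in hand: cap
s=sensors.state();R=Ro.from_rotvec(s['tool_rot']).as_matrix()
print('cap top proj expected',proj(d,s['eef_pos']+R@np.array([0,0,-6])),'bottom',proj(d,s['eef_pos']+R@np.array([0,0,49])))
im=d['img'][240:340,262:362,::-1];cv2.imwrite('pics/w8d.png',cv2.resize(im,None,fx=6,fy=6,interpolation=cv2.INTER_CUBIC))
E
```

```text
[ 478.1608 -244.5128    0.4415] [[ 0.2589 -0.4848]
 [ 0.6233  0.7076]
 [ 0.5543  0.2866]
 [-0.3803  0.2886]
 [-0.1095 -0.7376]
 [ 0.2405 -0.4338]
 [-1.2048  0.4772]]
[ 465.3407 -217.39     32.    ]
[ 478.1608 -244.5128   32.    ]
[ 490.9809 -271.6355   32.    ]
[ 0.1456 -0.0148  0.1996] ('roll', np.float64(-0.1089)) ('ycur', np.float64(0.0995), 'pos', array([ 479.9331, -289.1044,  229.7785]), 'F', array([ 0.6908, -0.1955, -0.0185]), 'g', 11.0, 't', 13.95, 'j', array([-0.5963,  0.3725,  1.8216, -0.    ,  0.9475, -0.6957]))
cap top proj expected [311.6753 313.2596] bottom [311.7268 267.6279]
```

View pics/w8d.png

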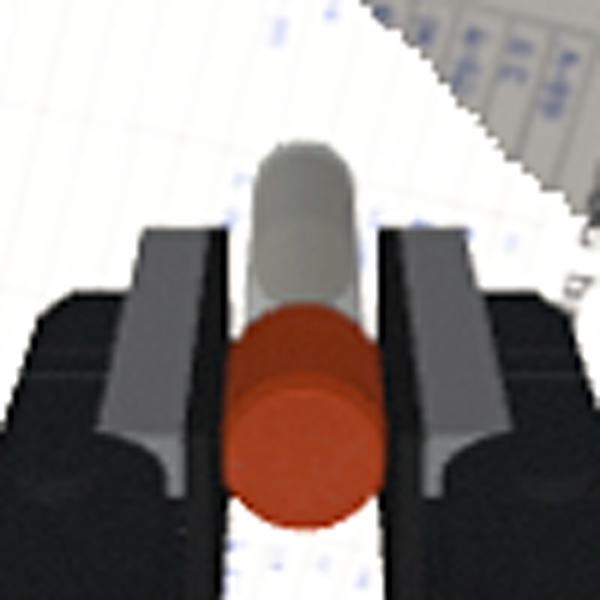

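Request:
servo_tool([
  [[0.04,-0.004,0],0],
  [[0.11,-0.011,0.04],0],
  [[0.147,-0.015,0.11],0],
  [[0.147,-0.015,0.18],0],
  [[0.147,-0.015,0.24],0],
  [[0.147,-0.015,0.275],0],
  [[0.147,-0.015,0.279],0],
  [[0.147,-0.015,0.279],0],
  [[0.147,-0.015,0.279],0],
])

```text
clock: 14.85
eef_pos: [465.6, -217.3, 91.3]
tool_rot: [2.108, 2.327, 0.001]
contact_force: [0.8, 0.2, 0.6]
gripper_width: 0.127
```

```bash
python3 - <<'E'
from h import *
d=snap('wrist','w9.png');sc=snap('scene','s9.png');plan([465.3,-216.7,90])
im=d['img'][200:360,212:412,::-1];cv2.imwrite('pics/w9c.png',cv2.resize(im,None,fx=4,fy=3.7,interpolation=cv2.INTER_CUBIC))
print('hole mouth',proj(d,[465.3,-217.4,32]))
im=sc['img'][250:350,300:420,::-1];cv2.imwrite('pics/s9c.png',cv2.resize(im,None,fx=6,fy=6,interpolation=cv2.INTER_CUBIC))
E
```

```text
[ 0.0015 -0.0006  0.0028] ('ycur', np.float64(0.0987), 'pos', array([ 465.6819, -217.431 ,   91.3783]), 'F', array([-0.1037, -0.3782,  0.2632]), 'g', 10.8, 't', 14.95, 'j', array([-0.4958,  0.5135,  2.0414,  0.    ,  0.5849, -0.5945]))
hole mouth [311.2683 261.6957]
```

View pics/w9c.png

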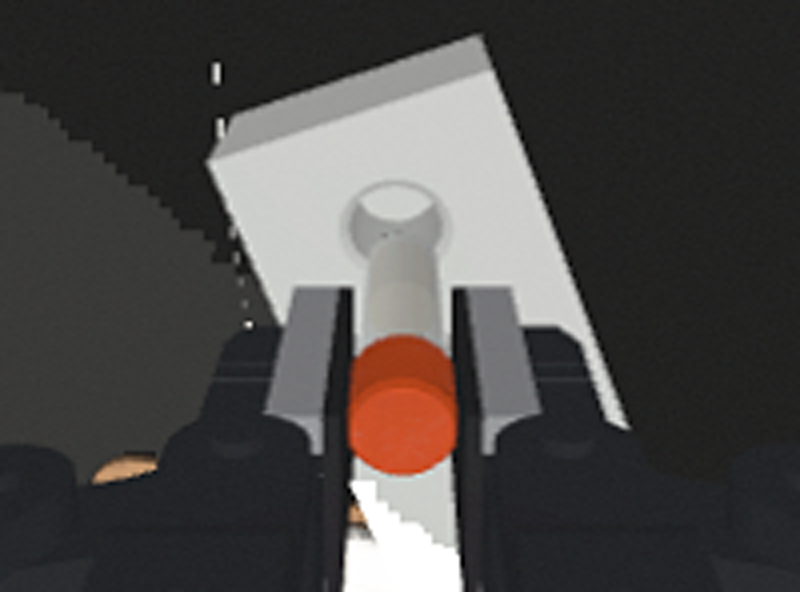

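View pics/s9c.png

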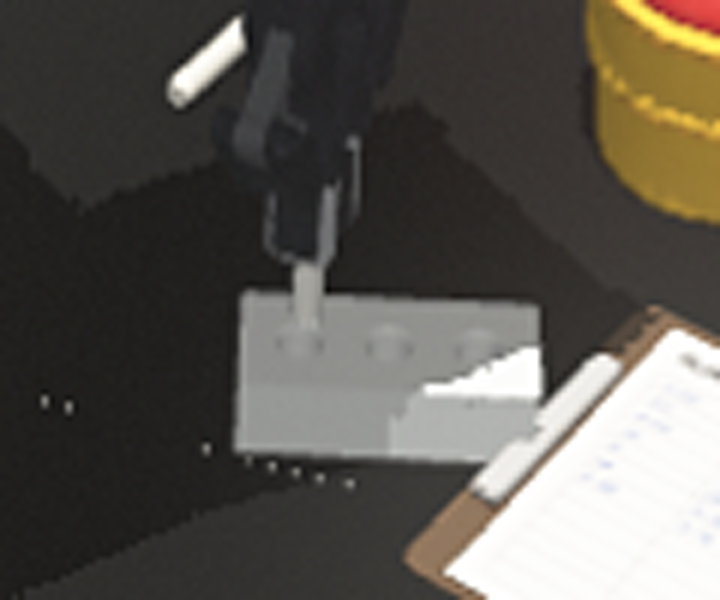

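```bash
python3 - <<'E'
from h import *
d=imaging.get_image('wrist')
for z in (42,44,97,99): print(z,proj(d,[465.3,-217.4,z]),proj(d,[466.3,-217.4,z]),proj(d,[465.3,-216.4,z]))
# predicted tube silhouettes with axis at hole axis
for z,r in ((43,5),(98,6.2)):
    q=np.array([proj(d,[465.3+r*np.cos(a),-217.4+r*np.sin(a),z]) for a in np.linspace(0,6.28,40)])
    print(z,(q.min(0)-[212,200])*[4,3.7],(q.max(0)-[212,200])*[4,3.7])
E
```

```text
42 [311.1192 267.022 ] [312.8746 267.185 ] [311.2922 265.3621]
44 [311.117 268.225] [312.8904 268.3895] [311.2917 266.5498]
97 [311.0336 312.4536] [313.4703 312.6696] [311.2735 310.2439]
99 [311.0293 314.7758] [313.5007 314.9943] [311.2726 312.5397]
43 [361.0104 219.0721] [431.8779 280.9196]
98 [334.9581 368.6171] [457.2065 470.7798]
```

Request:
servo_tool([
  [[0.0025,-0.0018,0],0],
  [[0.0025,-0.0018,0.008],0],
  [[0.0025,-0.0018,0.016],0],
  [[0.0025,-0.0018,0.024],0],
  [[0.0025,-0.0018,0.032],0],
  [[0.0025,-0.0018,0.04],0],
  [[0.0025,-0.0018,0.04],0],
])

```text
clock: 15.7
eef_pos: [463.7, -215.8, 69.6]
tool_rot: [-2.108, -2.328, 0.0]
contact_force: [0.3, -0.1, -0.1]
gripper_width: 0.129
```

```bash
python3 - <<'E'
from h import *
d=snap('wrist','w10.png');plan([465.3,-216.7,56])
im=d['img'][200:360,212:412,::-1];cv2.imwrite('pics/w10c.png',cv2.resize(im,None,fx=4,fy=3.7,interpolation=cv2.INTER_CUBIC))
E
```

```text
[-0.0019  0.0028  0.0277] ('ycur', np.float64(0.0987), 'pos', array([ 463.8311, -215.884 ,   69.8635]), 'F', array([ 0.0224,  0.3809, -0.0576]), 'g', 11.3, 't', 15.75, 'j', array([-0.4949,  0.5496,  2.056 , -0.    ,  0.5368, -0.5936]))
```

View pics/w10c.png

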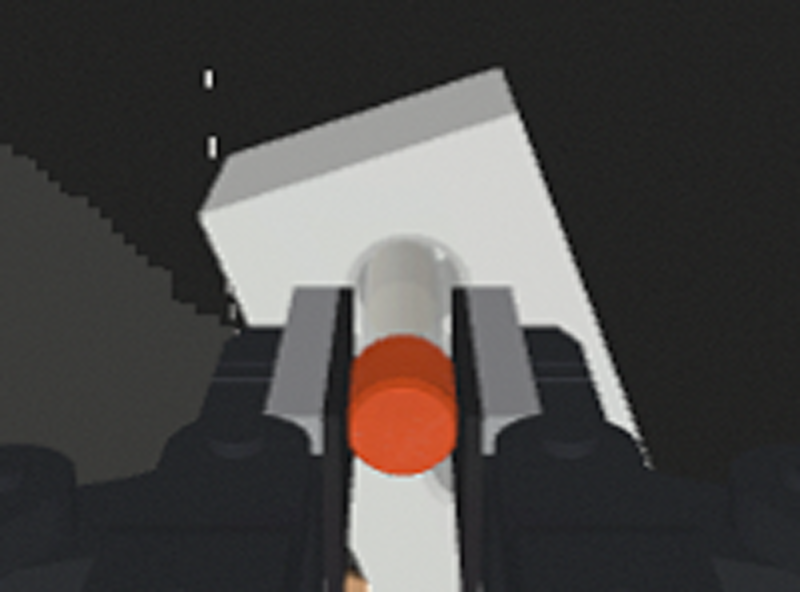

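Request:
servo_tool([
  [[-0.0006,0.0014,0.004],0],
  [[-0.0006,0.0014,0.01],0],
  [[-0.0006,0.0014,0.016],0],
  [[-0.0006,0.0014,0.022],0],
  [[-0.0006,0.0014,0.026],0],
  [[-0.0006,0.0014,0.026],0],
])

```text
clock: 16.35
eef_pos: [464.6, -216.1, 56.9]
tool_rot: [-2.109, -2.328, 0.0]
contact_force: [0.2, -0.0, -0.6]
gripper_width: 0.129
```

Request:
servo_tool([
  [[0,0,0.002],0],
  [[0,0,0.004],0],
  [[0,0,0.004],0],
])

```text
clock: 16.65
eef_pos: [465.0, -216.4, 55.5]
tool_rot: [2.109, 2.328, 0.0]
contact_force: [-0.2, 0.4, 4.1]
gripper_width: 0.129
```

Request:
servo_tool([
  [[0,0,-0.0005],0],
  [[0,0,-0.0005],0],
  [[0,0,-0.0005],0],
  [[0,0,-0.0005],0],
  [[0,0,-0.0005],0],
], gripper=40)

```text
clock: 17.15
eef_pos: [464.7, -216.2, 55.5]
tool_rot: [-2.109, -2.328, 0.0]
contact_force: [0.6, 0.3, -0.3]
gripper_width: 0.469
```

Request:
servo_tool([
  [[0,0,-0.03],0],
  [[0,0,-0.1],0],
  [[0,0,-0.18],0],
  [[-0.05,0,-0.26],0],
  [[-0.12,0,-0.3],0],
  [[-0.15,0,-0.3],0],
  [[-0.15,0,-0.3],0],
  [[-0.15,0,-0.3],0],
])

```text
clock: 17.95
eef_pos: [471.3, -290.1, 204.3]
tool_rot: [-2.108, -2.326, 0.0]
contact_force: [-0.2, 0.5, -1.0]
gripper_width: 0.471
```

```bash
python3 - <<'E'
from h import *
d=snap('wrist','w11.png');t=snap('top','t11.png');sc=snap('scene','s11.png')
plan([465,-216,56])
for z in (61,): print('cap expected if seated',proj(d,[465.0,-217,z]),proj(d,[465.0,-217,z+6]))
im=sc['img'][200:350,200:420,::-1];cv2.imwrite('pics/s11c.png',cv2.resize(im,None,fx=3.6,fy=3.6,interpolation=cv2.INTER_CUBIC))
im=t['img'][180:310,180:420,::-1];cv2.imwrite('pics/t11c.png',cv2.resize(im,None,fx=3.3,fy=3.3,interpolation=cv2.INTER_CUBIC))
E
```

```text
[0.1473 0.0021 0.2971] ('ycur', np.float64(0.0994), 'pos', array([ 471.5458, -289.5925,  204.4597]), 'F', array([ 0.0864, -0.2145,  0.3771]), 'g', 39.9, 't', 18.1, 'j', array([-0.6056,  0.3943,  1.8612,  0.0002,  0.8884, -0.7051]))
cap expected if seated [313.3877 138.9478] [313.4087 138.6565]
```

View pics/w11.png

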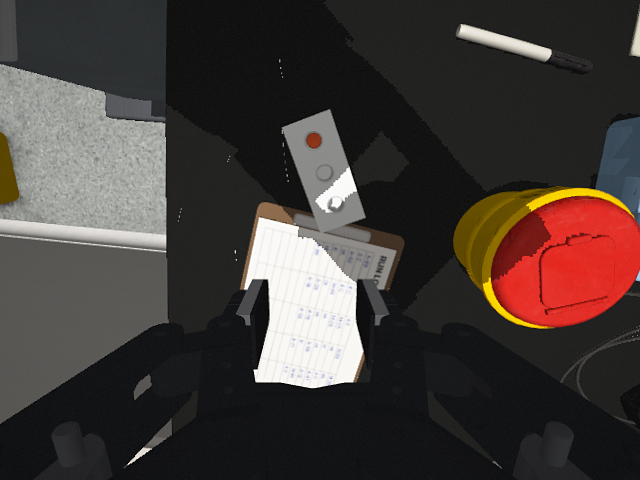

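View pics/s11c.png

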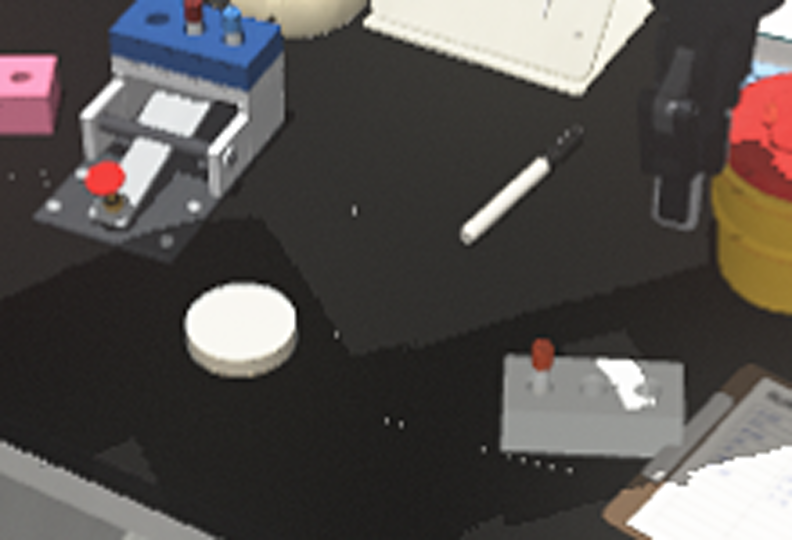

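View pics/t11c.png

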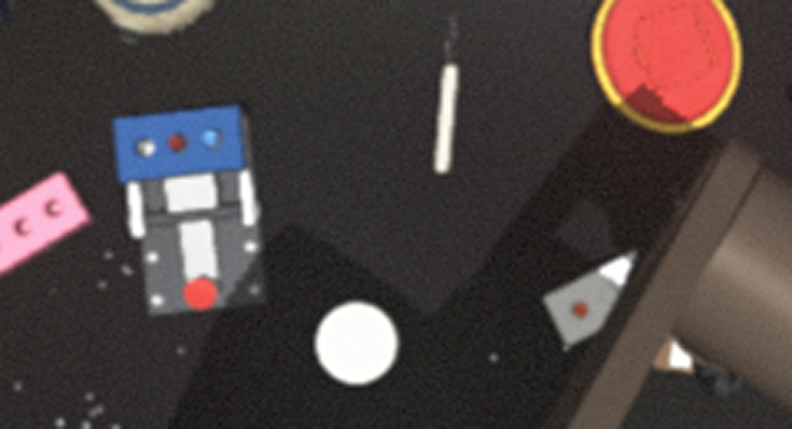

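```bash
python3 - <<'E'
from h import *
d=imaging.get_image('scene')
for z in (32,47,61,67): print(z,(proj(d,[465.1,-217,z])-[200,200])*3.6)
print(sensors.state()['contact_force']); ctrl.job_done()
E
```

```text
32 [541.4083 384.1405]
47 [542.4989 364.592 ]
61 [543.5298 346.0513]
67 [543.9755 338.0166]
[ 0.5073 -0.3056 -0.1959]
the job is handed in; nothing more can be done
```

The orange-capped tube now stands fully down in a hole of the white tube stand, and I handed the job in at about 18 s.

- **Press:** I pushed the red pad down with the closed fingers. It moved at about 5–6 N until the force climbed at the stop, then I held about 13 N for about 0.8 s. That was the highest reading, and the tubes stayed up afterwards.
- **Move:** I took the orange tube straight out of its well and lowered it into the hole farthest from the clipboard. A reaction of about 4 N showed it touching the hole floor, and then I released it and backed away.
- **Last checks:**
  - In the scene picture the cap sits within about a pixel of where a fully seated tube should be.
  - The blue and maroon tubes are still in the block.
  - The dish and marker look unmoved, judged by eye.
  - The gripper is clear, with force close to zero.
- **Disagreements:** The two cameras differed by about 1.6 mm on the hole position. I settled it by looking again just above the hole. The network also reported the pink and black look-alike stands, which I ruled out by colour.

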